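# Clock the sharpener's spindle and hold its collar on the flat

### The arm

A 6-joint arm with a two-finger parallel gripper is mounted at the origin on the work surface. World frame = base frame: x ahead of the robot, y to its left, z up, the work surface at z = 0. Lengths are in m, angles in rad, forces in N, time in s.
With the tool pointing down it reaches from about 0.3 to 0.775 m from the base axis. Payload 14.6 kg.
Tool frame: the origin (TCP) lies midway between the tips of the shut fingers; the grasp point (between the pads) lies 19 mm behind it; z points along the fingers, y is the line along which they close (so a half turn about z gives the same grasp; the last joint's range is limited). The gripper opens to 85 mm and grips with 20 to 120 N. Pads are 22 mm wide; open, the fingers measure 114 mm over their backs; the gripper's body (76 mm by 85 mm) begins 54 mm behind the grasp point. The pads swing forward as they close: fully open they stand 13 mm farther back than shut.
Start: joints at [1.047, 0.3, 1.521, -0, 1.321, -0.067], TCP at [0.243, 0.494, 0.231] pointing down, gripper open.
Joint ranges: [-3.03, 3.03], [-0.79, 2.21], [0.23, 2.52], [-1.04, 4.18], [0, 3.07], [-2.55, 2.55]. Speed limits (rad/s): [2.22, 2.22, 2.57, 3.14, 3.14, 3.14].

### API

Orientations are given as a rotation vector (axis times angle).
In Python, from bench import telemetry, vision, job, models gives the robot as it stands.
- The arm moves only by the tool carry_out, never from a script. Its argument "series" is text: rows parted by semicolons, each of 7 numbers parted by spaces: the shift along the tool's x, y, z in units of 300 mm (1.0 is 300 mm), then the turn, a rotation vector about the tool's x, y, z in units of pi/2 rad (1.0 is pi/2 rad), then the finger opening in mm, from 0 to 85.4. In form: x y z rx ry rz grip; .... A call has exactly 10 rows; each row shifts and turns the commanded pose from where the row before left it, along the tool's axes as they then stand; what a row does not reach is not made up. A row lasts 1/12 s, in which the tool goes at most 41.7 mm and 7.16 degrees, less where a joint would pass 70% of its speed; a pose out of reach is approached as far as the arm can. A call with a number of a shift or a turn outside -1 to 1 is refused whole. A call with a gripper value outside its range is refused whole. The fingers move at their own pace and stop on an object; "squeeze" is the grip in N (left out, the last holds). Time passes only in rows, so rows that do not move let the fingers close, or fill a call up. It gives the time, the measured TCP pose, the force, the opening and the grip force at its end, in the units of the state.
- telemetry.get_obs(): the state, without advancing time (a new reading comes with each control period).
- vision.get_image(name): name is "scene" or "side" or "wrist"; returns (picture, depth): 480x640x3 uint8, red, green, blue; 480x640 float32, m along the optical axis (not along the pixel's ray), 0 where there is no reading.
- vision.calibration(name): a dict with "fx", "fy", "cx", "cy" (pixels), "world_to_cam" (4x4, takes a point from world to camera coordinates); the wrist camera has in their place "T_tool_cam" (4x4, takes a point from camera to tool coordinates, whose origin is the TCP and whose axes are the flange's). Camera axes: x right, y down, z forward; pixel columns grow to the right and rows downward; lengths in m; the calibration is good to about 2 mm. A picture is of the moment at which its call begins: read the wrist's pose just before it. calibration takes no time and is no camera call.
- job.sign_off(): hands the job in; it is judged then, once.
Trained networks look in the newest picture that a camera, given by its name, has taken for a name from the list of things; names that differ only in an ending like _2 or _b are one class to them, and where a whole thing is asked for, a point or a joint stands for the part that bears it (a point fixed in the world has none). Each returns a list of dicts, best first, with "p" (0 to 1); they miss things now and then, are a little off and sometimes report something else, mostly with a low value. They report only what shows in the picture. A call takes as long as a camera call.
- models.find_in(camera, thing): "xyz" ([x, y, z] in m, in world coordinates, good to about 4 mm: the middle of the surface that is visible of it).
- models.outline_of(camera, thing): "mask" (480x640 bool, what is visible of it).
- models.tip_of(camera, thing): "xyz" ([x, y, z] in m, in world coordinates, good to about 4 mm: a listed point, or the origin of a listed thing).
The state is a dict: "clock": time; "joint_pos": joint angles; "qd": joint speeds; "joint_torque": joint torques, N m; "position": TCP position; "tcp_rot": TCP orientation; "force": force on the tool from outside, world axes, zero at the start; "wrist_torque": the same for the moment, N m; "width": finger opening in m; "gripper_force": force on a finger pad.
Only numpy, scipy, OpenCV 4.12 (cv2) and the standard library are available. Lean on these libraries where they do the work, as an engineer would, in place of code of your own. Each camera call takes 0.05 s, during which the arm holds its last target. There are 200 camera calls.

### The job

Get the chisel sharpener ready for tightening: with the collar still off, turn its bare upright spindle until you feel the ground flat squarely facing the white index mark on top of the housing. Then slide the aluminium collar over the spindle with its red thumb screw on the flat, so also towards the white mark, and press it down against the sprung brass washer until the washer is nearly bottomed. Finish holding the collar in the grip, pressed down like that, without letting go; leave the chisel, the oilstone and the mallet where they are.

Things in the scene. Friction and masses are not known exactly. Their poses are not given: they have to be found in the camera images.
- sharpener: Blue sharpening machine fixed to the bench, 170 x 150 mm, top face 90 mm above the bench (four rubber feet). Origin on the bench under the spindle's axis, z up. A white index mark (a painted line 50 mm long, 10 mm wide) on its top runs radially from 30 to 80 mm out from the spindle's axis, along the machine's -x axis.
- spindle (a joint): Angle (rad) of the upright steel spindle about the machine's vertical axis, counter-clockwise from above positive; 0 when the flat faces the white mark (faces along the machine's -x). It starts 0.5 to 1.3 rad away on the positive side, turns freely by hand with light friction (0.05 N m) and stays where it is left. Range -3.1 to 3.1.
- spindle_end (a point): Centre of the spindle's top end, 152 mm above the bench; its -x axis points out of the flat. Spindle 24 mm in diameter, 40 mm of it standing above the brass washer, with one flat along all of that, 8 mm from the axis (20 mm across flat and back, 24 mm across elsewhere); top 2 mm chamfered. A red painted dash on the end runs from the axis to the flat.
- spindle_flat (a point): Point in the middle of the flat's width, 132 mm above the bench, 8 mm from the axis; its -x axis points out of the flat.
- washer (a joint): Brass thrust washer (44 mm across, 4 mm thick) round the foot of the spindle on a spring: metres pressed down, 0 = up (its top 112 mm above the bench), 0.010 = bottomed (top at 102 mm). About 2 N to start it moving, 9 N to bottom it; it pushes the collar back up if let go.
- collar_center (a point): Centre of the loose aluminium collar: ring of 50 mm outside diameter, 30 mm high, bore 27 mm, about 140 g, standing on the bench, bore upright. Its thumb screw points along its own -x. The screw's 6 mm tip stands into the bore at half height, to 9.5 mm from the axis, so the collar goes down the spindle only with the screw over the flat (within about 15 degrees).
- collar_screw (a point): Centre of the collar's red thumb-screw head (15 mm diameter, 12 mm long, lying level), 37 mm out from the bore's axis along the collar's -x and half-way up the collar.
- chisel (a point): Steel letter-cutting chisel, 225 mm long, 16 mm thick, green band; bystander. Point at its middle.
- oilstone (a point): Grey oilstone in a dark wooden tray, 60 x 170 x 34 mm; bystander. Point at its centre.
- mallet (a point): Carver's round mallet standing on its iron head, 68 mm across, 165 mm tall; bystander. Point half-way up.

How it is judged:
On the way:
1. the bare spindle's flat is turned to face the white mark while the collar is still off (value of joint spindle between -0.22 and 0.22 rad and horizontal distance between collar_center and spindle_end above 0.05 m), for 0.2 s.
At the end, for the whole second after the job is handed in: Flat facing the white mark within 0.22 rad; collar round the spindle (axes within 4 mm, tilt under 0.12 rad, centre 25 mm or more below the spindle end), screw over the flat; washer pressed over 5 mm; fingers on the collar with over 2 N, at rest; bystanders within 20 mm of their starts (value of joint spindle between -0.22 and 0.22 rad and value of joint washer above 0.005 m and horizontal distance between collar_center and spindle_end below 0.004 m and x of collar_screw in the frame of spindle_end below -0.031 m and z of collar_center in the frame of spindle_end below -0.025 m and angle between collar_center's own z axis and vertical below 0.12 rad and contact force between the fingers and collar above 2 N and linear speed of collar below 0.02 m/s and distance of each of chisel, oilstone, mallet from where it was at the start of the episode below 0.02 m); the arm keeps its last pose, push and grip.
It fails at once if the chisel is disturbed (distance of chisel from where it was at the start of the episode above 0.03 m).
It fails at once if the oilstone is disturbed (distance of oilstone from where it was at the start of the episode above 0.03 m).
It fails at once if the mallet is disturbed (distance of mallet from where it was at the start of the episode above 0.03 m).
It also fails if it takes over 54 s, if anything falls off the work surface, if the arm or the gripper's body presses on something with over 40 N, if the wrist force passes 120 N, or if a joint passes its speed limit or range.

## Working session

There is one attempt and no reset: what is moved stays moved. The work goes in short steps, Python scripts to look and compute and a tool call to move; the robot and the scene stay as the last step left them, time stands still between calls to the robot, and variables do not carry over. Pictures are saved under pics/ and viewed, at most 10 in all, crops included, and the job is handed in when it is done.

Besides the shell and the picture viewer there is one more tool, called after "Request:" by a JSON object that holds its "method" and its "body". carry_out: Moves the arm, as the interface text tells. Its arguments: {"type":"object","properties":{"series":{"type":"string"},"squeeze":{"type":"number"}},"required":["series"]}

```bash
mkdir -p pics
cat > h.py <<'E'
import numpy as np, cv2
from bench import telemetry, vision, job, models
from scipy.spatial.transform import Rotation as R
def world(cam, uv, depth=None, z=None):
    "pixel(s) -> world, by depth image or plane z"
    c=vision.calibration(cam); uv=np.atleast_2d(uv).astype(float)
    if cam=='wrist':
        o=telemetry.get_obs(); T=np.eye(4); T[:3,:3]=R.from_rotvec(o['tcp_rot']).as_matrix(); T[:3,3]=o['position']
        M=T@c['T_tool_cam']
    else: M=np.linalg.inv(c['world_to_cam'])
    r=np.c_[(uv[:,0]-c['cx'])/c['fx'],(uv[:,1]-c['cy'])/c['fy'],np.ones(len(uv))]
    if z is None:
        d=depth[uv[:,1].astype(int),uv[:,0].astype(int)]
    else: d=(z-M[2,3])/(r@M[2,:3])
    return (r*np.reshape(d,(-1,1)))@M[:3,:3].T+M[:3,3]
def save(im,n,s=1,box=None):
    if box: im=im[box[1]:box[3],box[0]:box[2]]
    cv2.imwrite('pics/'+n,cv2.resize(im[:,:,::-1],None,fx=s,fy=s))
E
python3 - <<'E'
from h import *
np.set_printoptions(precision=4,suppress=True)
o=telemetry.get_obs(); print({k:np.round(v,3) for k,v in o.items()})
ims=[]
for cam in ['scene','side']:
    im,d=vision.get_image(cam); ims.append(im)
    for t in ['spindle_end','spindle_flat','collar_center','collar_screw','sharpener','chisel','oilstone','mallet']:
        r=models.tip_of(cam,t); print(cam,t,[(np.round(x['xyz'],3),round(x['p'],2)) for x in r[:2]])
    np.savez(f'{cam}.npz',im=im,d=d)
    save(im,cam+'0.png')
E
```

```text
{'clock': np.float64(0.0), 'joint_pos': array([ 1.047,  0.3  ,  1.522,  0.   ,  1.321, -0.067]), 'qd': array([-0.001, -0.001, -0.003, -0.004,  0.001,  0.   ]), 'joint_torque': array([ -0.001, -54.35 , -36.18 ,  -0.   ,   0.004,  -0.   ]), 'position': array([0.242, 0.493, 0.231]), 'tcp_rot': array([-0.711, -3.06 ,  0.002]), 'force': array([-0.155, -0.352, -0.27 ]), 'wrist_torque': array([ 0.004, -0.043,  0.008]), 'gripper_force': np.float64(0.0), 'width': np.float64(0.085)}
scene spindle_end [(array([0.578, 0.202, 0.152]), 0.86)]
scene spindle_flat [(array([0.576, 0.195, 0.132]), 0.75)]
scene collar_center [(array([ 0.487, -0.206,  0.014]), 0.64)]
scene collar_screw [(array([ 0.452, -0.19 ,  0.016]), 0.65)]
scene sharpener [(array([ 0.578,  0.203, -0.001]), 0.76)]
scene chisel [(array([ 0.776, -0.014,  0.005]), 0.62)]
scene oilstone [(array([ 0.748, -0.225,  0.021]), 0.86), (array([ 0.484, -0.204,  0.013]), 0.23)]
scene mallet [(array([0.735, 0.256, 0.083]), 0.87)]
side spindle_end [(array([0.577, 0.209, 0.148]), 0.78)]
side spindle_flat [(array([0.579, 0.195, 0.129]), 0.79)]
side collar_center [(array([ 0.482, -0.204,  0.012]), 0.94)]
side collar_screw [(array([ 0.453, -0.188,  0.013]), 0.91)]
side sharpener [(array([ 0.577,  0.205, -0.006]), 0.75)]
side chisel [(array([ 0.776, -0.019,  0.008]), 0.82)]
side oilstone [(array([ 0.749, -0.219,  0.017]), 0.66)]
side mallet [(array([0.731, 0.261, 0.079]), 0.98), (array([0.578, 0.194, 0.132]), 0.39)]
```

View pics/scene0.png

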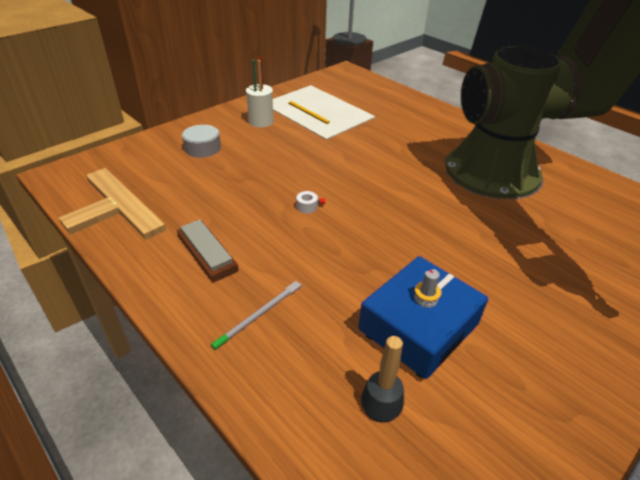

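View pics/side0.png

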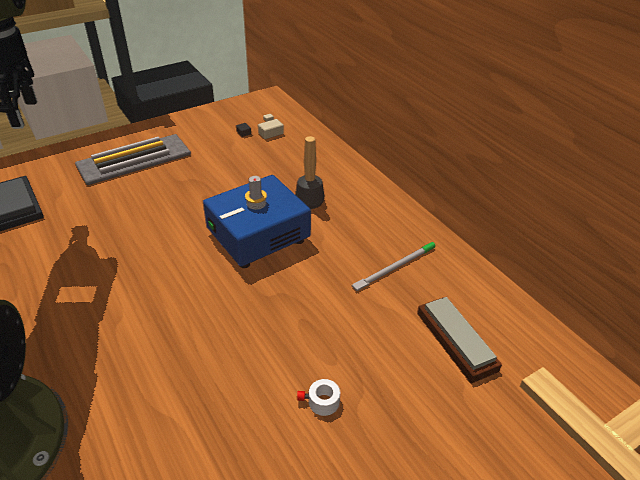

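The scene view shows the spindle at about (430,285) with the white mark running right, towards (447,282). The side view shows the mark at about (232,213) and the collar at (323,397) with its screw on the left at (301,396). The networks agree with both pictures.

Run:
```python
from h import *
np.set_printoptions(precision=4,suppress=True)
ax=np.array([.5775,.204])
for cam in ['scene','side']:
    f=np.load(cam+'.npz'); im=f['im'].astype(int); d=f['d']
    v,u=np.mgrid[:480,:640]; uv=np.c_[u.ravel(),v.ravel()]
    for nm,z,sel,rr in [('mark',.09,im.min(2)>165,(.026,.09)),('dash',.152,(im[:,:,0]>1.35*im[:,:,1])&(im[:,:,2]>im[:,:,1]*.6)&(im[:,:,0]>110),(0,.02))]:
        P=world(cam,uv,z=z)[:,:2]; r=np.linalg.norm(P-ax,axis=1)
        m=sel.ravel()&(r>rr[0])&(r<rr[1])
        Q=P[m]; 
        if len(Q)<3: print(cam,nm,len(Q)); continue
        U,S,V=np.linalg.svd(Q-Q.mean(0)); print(cam,nm,len(Q),Q.mean(0),'dir',np.degrees(np.arctan2(*(Q.mean(0)-ax)[::-1])),'line',np.degrees(np.arctan2(V[0,1],V[0,0])),'spread',S[0]/len(Q)**.5)
o=telemetry.get_obs(); print(R.from_rotvec(o['tcp_rot']).as_matrix()); print(vision.calibration('wrist'))
```

```text
scene mark 144 [0.5181 0.193 ] dir -169.55092012582733 line 110.63355953351586 spread 0.012277236043872333
scene dash 12 [0.5738 0.201 ] dir -140.47435076993295 line -10.961597874185392 spread 0.005276392230334122
side mark 91 [0.5411 0.218 ] dir 158.99598994957444 line -141.69813685387203 spread 0.047678288720918824
side dash 12 [0.577  0.2045] dir 133.61641299391835 line -177.5020007909145 spread 0.008550765068443026
[[-0.8975  0.4411 -0.    ]
 [ 0.4411  0.8975  0.    ]
 [ 0.      0.     -1.    ]]
{'fx': 377.5712557672725, 'fy': 377.5712557672725, 'cx': 328.8024905968249, 'cy': 236.7556190920094, 'T_tool_cam': array([[ 0.    , -0.9657, -0.2598,  0.065 ],
       [ 1.    , -0.    ,  0.0001, -0.0011],
       [-0.0001, -0.2598,  0.9657, -0.1428],
       [ 0.    ,  0.    ,  0.    ,  1.    ]])}
```

Request:
{"method": "carry_out", "body": {"series": "-0.12 -0.034 -0.03 0 0 0 85;-0.13 -0.034 -0.03 0 0 0 85;-0.13 -0.034 -0.02 0 0 0 85;-0.13 -0.034 -0.02 0 0 0 85;-0.13 -0.034 -0.02 0 0 0 85;-0.13 -0.034 -0.02 0 0 0 85;-0.13 -0.034 -0.02 0 0 0 85;-0.13 -0.034 -0.02 0 0 0 85;-0.13 -0.034 -0.02 0 0 0 85;-0.12 -0.034 -0.02 0 0 0 85"}}

```text
clock: 1.73
position: [0.5437, 0.2309, 0.2976]
tcp_rot: [0.712, 3.06, 0.0]
force: [-0.5, 0.3, 0.9]
width: 0.0851
gripper_force: 0.0
```

Run:
```python
from h import *
np.set_printoptions(precision=4,suppress=True)
o=telemetry.get_obs(); im,d=vision.get_image('wrist'); np.savez('w1.npz',im=im,d=d)
for t in ['spindle_end','spindle_flat']:
    print(t,[(np.round(x['xyz'],4),round(x['p'],2)) for x in models.tip_of('wrist',t)[:2]])
print(o['position']); save(im,'w1.png')
```

```text
spindle_end [(array([0.5814, 0.2049, 0.1473]), 0.86), (array([0.5763, 0.195 , 0.1337]), 0.55)]
spindle_flat [(array([0.5757, 0.1974, 0.1331]), 0.73)]
[0.5437 0.2309 0.2976]
```

View pics/w1.png

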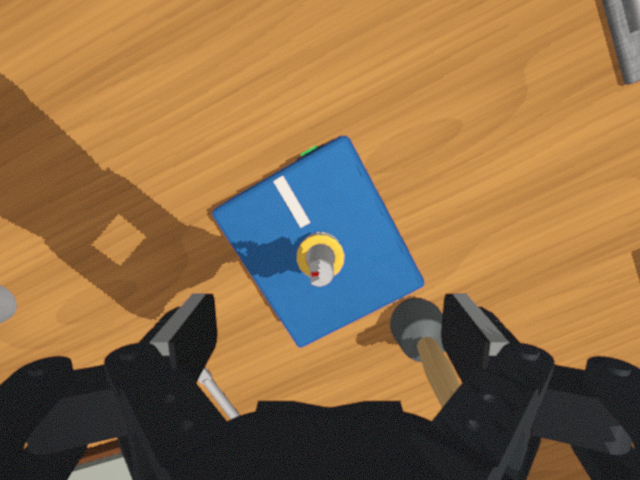

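The wrist view shows the white mark from (306,226) to (280,178) and the spindle end at about (320,272), with the red dash to the left of its centre.

Run:
```python
from h import *
np.set_printoptions(precision=4,suppress=True)
f=np.load('w1.npz'); im=f['im'];
v,u=np.mgrid[:480,:640]
m=(im.min(2)>170)&(u>265)&(u<315)&(v>170)&(v<232)
Q=world('wrist',np.c_[u[m],v[m]],z=.09); U,S,V=np.linalg.svd(Q[:,:2]-Q[:,:2].mean(0),full_matrices=False)
a=V[0]*np.sign(V[0]@[-1,0]); c=Q[:,:2].mean(0); ax=c-a*.055
print('mark',c,np.degrees(np.arctan2(a[1],a[0])),'axis by mark',ax)
i=im.astype(int); m=(i[:,:,0]>1.5*i[:,:,1])&(i[:,:,0]>90)&(u>300)&(u<340)&(v>258)&(v<290)
P=world('wrist',np.c_[u[m],v[m]],z=.152); c2=P[:,:2].mean(0); U,S,V=np.linalg.svd(P[:,:2]-c2,full_matrices=False)
print('dash',m.sum(),c2,'dir from axis',np.degrees(np.arctan2(*(c2-ax)[::-1])),'line',np.degrees(np.arctan2(V[0,1],V[0,0])),np.linalg.norm(c2-ax))
save(im,'w1c.png',10,(290,225,350,295)) if 0 else save(im,'w1c.png',8,(280,220,360,295))
```

```text
mark [0.5229 0.2009] -177.29971175533936 axis by mark [0.5778 0.2035]
dash 38 [0.577  0.2002] dir from axis -104.36913794645197 line 70.13189247940772 0.0033524690770261496
```

View pics/w1c.png

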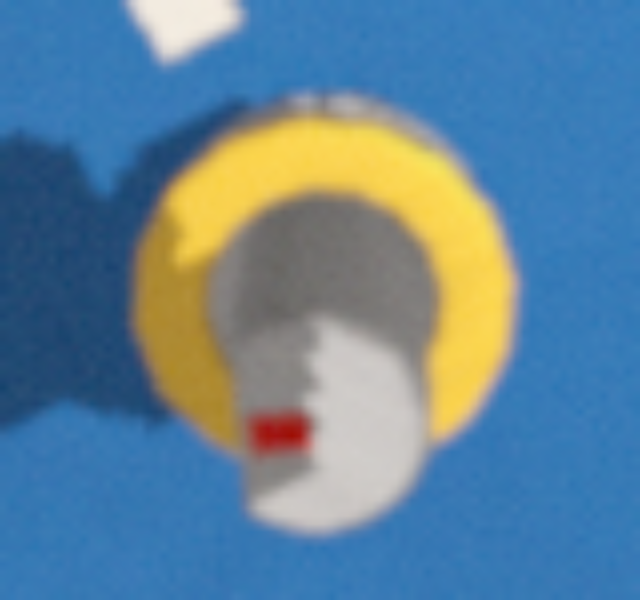

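The flat faces image-left, bearing about -110°. The mark bears -177°, so the spindle is about 1.17 rad off. I'll grip across the flat.

Request:
{"method": "carry_out", "body": {"series": "-0.071 -0.016 0 0 0 0 50;-0.072 -0.0155 0.03 0 0 0 50;0 0 0.06 0 0 -0.067 50;0 0 0.1 0 0 0 50;0 0 0.1 0 0 0 50;0 0 0.1 0 0 0 50;0 0 0.1 0 0 0 50;0 0 0.07 0 0 0 50;0 0 0.032 0 0 0 50;0 0 0 0 0 0 50", "squeeze": 20}}

```text
clock: 2.72
position: [0.5752, 0.2058, 0.1177]
tcp_rot: [-0.547, -3.09, 0.002]
force: [-0.3, -0.6, 0.6]
width: 0.05
gripper_force: 0.0
```

Request:
{"method": "carry_out", "body": {"series": "0 0 0 0 0 0 25;0 0 0 0 0 0 15;0 0 0 0 0 0 15;0 0 0 0 0 0 15;0 0 0 0 0 0 15;0 0 0 0 0 0 15;0 0 0 0 0 0 15;0 0 0 0 0 0 15;0 0 0 0 0 0 15;0 0 0 0 0 0 15", "squeeze": 25}}

```text
clock: 3.55
position: [0.5776, 0.2069, 0.1219]
tcp_rot: [0.548, 3.089, 0.006]
force: [4.2, 9.8, 0.6]
width: 0.0192
gripper_force: 28.0
```

Run:
```python
from h import *
o=telemetry.get_obs(); print({k:np.round(o[k],4) for k in o}); M=R.from_rotvec(o['tcp_rot']).as_matrix(); print('y dir',np.degrees(np.arctan2(M[1,1],M[0,1])))
```

```text
{'clock': np.float64(3.55), 'joint_pos': array([ 0.2837,  0.5406,  1.446 ,  0.0018,  1.1496, -0.9369]), 'qd': array([-0.0008, -0.0008, -0.0019,  0.0005, -0.0001,  0.0009]), 'joint_torque': array([-5.26730e+00, -6.41259e+01, -3.03144e+01, -1.70670e+00,
        1.40690e+00, -2.44000e-02]), 'position': array([0.5776, 0.2069, 0.1219]), 'tcp_rot': array([0.5477, 3.0893, 0.006 ]), 'force': array([4.1919, 9.8322, 0.6018]), 'wrist_torque': array([ 1.4235, -0.5455, -0.0284]), 'gripper_force': np.float64(28.0031), 'width': np.float64(0.0192)}
y dir 69.89371475653569
```

Width is 19.2 mm, so the pads are on the flat (20 mm; the round part would read 24). Next I turn it 67° clockwise.

Request:
{"method": "carry_out", "body": {"series": "-0.0008 0.005 0 0 0 0.0747 15;-0.0008 0 0 0 0 0.0747 15;-0.0008 0 0 0 0 0.0747 15;-0.0008 0 0 0 0 0.0747 15;-0.0008 0 0 0 0 0.0747 15;-0.0008 0 0 0 0 0.0747 15;-0.0008 0 0 0 0 0.0747 15;-0.0008 0 0 0 0 0.0747 15;-0.0008 0 0 0 0 0.0747 15;-0.0008 0 0 0 0 0.0747 15"}}

```text
clock: 4.38
position: [0.58, 0.2062, 0.122]
tcp_rot: [2.175, 2.264, 0.009]
force: [8.7, 8.9, -0.2]
width: 0.0195
gripper_force: 27.1
```

Request:
{"method": "carry_out", "body": {"series": "0 0 0 0 0 0 15;0 0 0 0 0 0 15;0 0 0 0 0 0 15;0 0 0 0 0 0 15;0 0 0 0 0 0 15;0 0 0 0 0 0 15;0 0 0 0 0 0 15;0 0 0 0 0 0 15;0 0 0 0 0 0 15;0 0 0 0 0 0 15"}}

```text
clock: 5.22
position: [0.58, 0.2062, 0.1219]
tcp_rot: [2.168, 2.271, 0.009]
force: [7.4, 7.0, -0.3]
width: 0.0193
gripper_force: 28.0
```

Run:
```python
from h import *
o=telemetry.get_obs(); print({k:np.round(o[k],4) for k in o}); M=R.from_rotvec(o['tcp_rot']).as_matrix(); print('y dir',np.degrees(np.arctan2(M[1,1],M[0,1])))
```

```text
{'clock': np.float64(5.2167), 'joint_pos': array([2.8170e-01, 5.4440e-01, 1.4402e+00, 1.2000e-03, 1.1512e+00,
       2.3510e-01]), 'qd': array([-0.0014,  0.0015,  0.0004, -0.0003,  0.0002, -0.0007]), 'joint_torque': array([-3.15200e+00, -6.49116e+01, -2.96423e+01, -1.18670e+00,
        1.84370e+00, -5.33000e-02]), 'position': array([0.58  , 0.2062, 0.1219]), 'tcp_rot': array([2.1683, 2.2706, 0.0089]), 'force': array([ 7.3675,  6.9972, -0.3453]), 'wrist_torque': array([ 1.1279, -0.9232, -0.0362]), 'gripper_force': np.float64(28.041), 'width': np.float64(0.0193)}
y dir 2.6409649005801232
```

Request:
{"method": "carry_out", "body": {"series": "0 0 0 0 0 0 60;0 0 0 0 0 0 70;0 0 0 0 0 0 70;0 0 -0.02 0 0 0 70;0 0 -0.08 0 0 0 70;0 0 -0.12 0 0 0 70;0 0 -0.12 0 0 0 70;0 0 -0.12 0 0 0 70;0 0 -0.1 0 0 0 70;0 0 0 0 0 0 70"}}

```text
clock: 6.05
position: [0.5797, 0.2052, 0.2955]
tcp_rot: [2.166, 2.268, 0.014]
force: [1.1, -0.1, 0.8]
width: 0.0697
gripper_force: 0.0
```

Run:
```python
from h import *
np.set_printoptions(precision=4,suppress=True)
o=telemetry.get_obs(); im,d=vision.get_image('wrist'); np.savez('w2.npz',im=im,d=d)
print(o['position'],o['qd'],world('wrist',[[320,240]],z=.09))
for t in ['spindle_end','spindle_flat']:
    print(t,[(np.round(x['xyz'],4),round(x['p'],2)) for x in models.tip_of('wrist',t)[:2]])
M=R.from_rotvec(o['tcp_rot']).as_matrix(); T=np.eye(4); T[:3,:3]=M;T[:3,3]=o['position']
W=np.linalg.inv(T@vision.calibration('wrist')['T_tool_cam']); c=vision.calibration('wrist')
p=W@[.578,.204,.152,1]; u0=int(c['fx']*p[0]/p[2]+c['cx']); v0=int(c['fy']*p[1]/p[2]+c['cy']); print(u0,v0)
b=(max(u0-110,0),max(v0-80,0),u0+110,v0+80); save(im,'w2.png',3.6,b)
```

```text
[0.5797 0.2052 0.2955] [ 0.0021  0.0467  0.0996 -0.0021 -0.0971  0.0002] [[0.5736 0.1736 0.09  ]]
spindle_end [(array([0.5778, 0.2038, 0.1476]), 0.8)]
spindle_flat [(array([0.571 , 0.2012, 0.1341]), 0.95)]
324 222
```

View pics/w2.png

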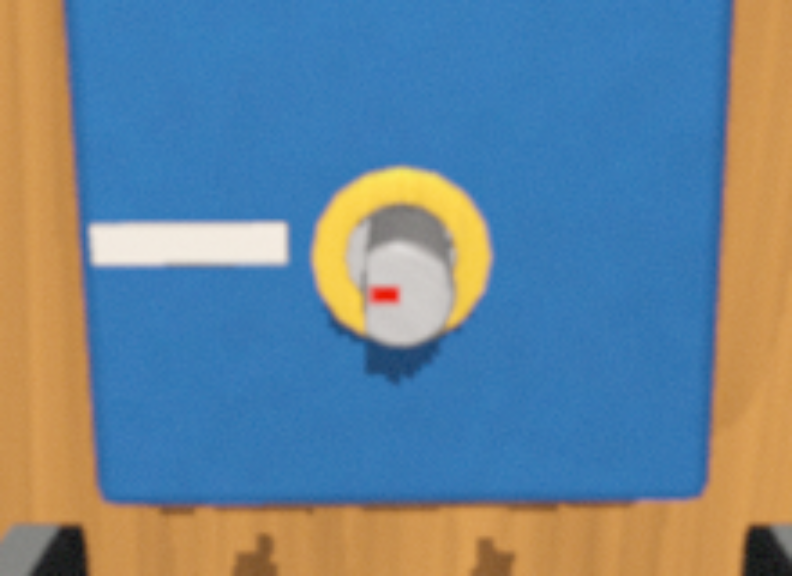

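The picture confirms it: the dash and the mark are in line, so the flat faces the mark. Next is the collar, and I'll work out the transfer rows.

```bash
cat >> h.py <<'E'
def plan(target, ydeg, n, start=None):
    "print n tool-frame rows from the current (or given) pose to xyz, tool-down with y at ydeg"
    o=telemetry.get_obs(); p=np.array(o['position']); M=R.from_rotvec(o['tcp_rot']).as_matrix()
    y0=np.degrees(np.arctan2(M[1,1],M[0,1]))
    dy=(ydeg-y0)/n; s=(np.array(target)-p)/n
    print('from',np.round(p,4),'y',round(y0,2),'tilt',np.round(M[2,:2],4))
    for k in range(n):
        a=np.radians(y0+k*dy); y=np.array([np.cos(a),np.sin(a)]); x=np.array([-y[1],y[0]])
        print('%.3f %.3f %.3f 0 0 %.4f'%(s[:2]@x/.3,s[:2]@y/.3,-s[2]/.3,-dy/90))
E
python3 -c "
from h import *
plan([.49,-.17,.25],64,10)"
```

```text
from [0.5783 0.2048 0.2875] y 2.62 tilt [-0.0001 -0.0003]
-0.123 -0.035 0.013 0 0 -0.0682
-0.119 -0.048 0.013 0 0 -0.0682
-0.113 -0.061 0.013 0 0 -0.0682
-0.106 -0.072 0.013 0 0 -0.0682
-0.098 -0.083 0.013 0 0 -0.0682
-0.088 -0.093 0.013 0 0 -0.0682
-0.078 -0.102 0.013 0 0 -0.0682
-0.066 -0.110 0.013 0 0 -0.0682
-0.054 -0.116 0.013 0 0 -0.0682
-0.042 -0.121 0.013 0 0 -0.0682
```

Request:
{"method": "carry_out", "body": {"series": "-0.123 -0.035 0.013 0 0 -0.0682 80;-0.119 -0.048 0.013 0 0 -0.0682 80;-0.113 -0.061 0.013 0 0 -0.0682 80;-0.106 -0.072 0.013 0 0 -0.0682 80;-0.098 -0.083 0.013 0 0 -0.0682 80;-0.088 -0.093 0.013 0 0 -0.0682 80;-0.078 -0.102 0.013 0 0 -0.0682 80;-0.066 -0.11 0.013 0 0 -0.0682 80;-0.054 -0.116 0.013 0 0 -0.0682 80;-0.042 -0.121 0.013 0 0 -0.0682 80"}}

```text
clock: 7.03
position: [0.4892, -0.1709, 0.2473]
tcp_rot: [-0.698, -3.061, -0.001]
force: [1.5, 0.9, 1.4]
width: 0.08
gripper_force: 0.0
```

Request:
{"method": "carry_out", "body": {"series": "0 0 0.04 0 0 0 80;0 0 0.06 0 0 0 80;0 0 0.06 0 0 0 80;0 0 0.04 0 0 0 80;0 0 0 0 0 0 80;0 0 0 0 0 0 80;0 0 0 0 0 0 80;0 0 0 0 0 0 80;0 0 0 0 0 0 80;0 0 0 0 0 0 80"}}

```text
clock: 7.87
position: [0.4907, -0.1695, 0.1892]
tcp_rot: [0.706, 3.06, -0.0]
force: [-0.1, 0.5, 0.1]
width: 0.0801
gripper_force: 0.0
```

Run:
```python
from h import *
np.set_printoptions(precision=4,suppress=True)
o=telemetry.get_obs(); im,d=vision.get_image('wrist'); np.savez('w3.npz',im=im,d=d)
print(o['position'],o['qd'])
for t in ['collar_center','collar_screw']:
    print(t,[(np.round(x['xyz'],4),round(x['p'],2)) for x in models.tip_of('wrist',t)[:2]])
    r=models.outline_of('wrist',t); 
    if r:
        m=r[0]['mask']; v,u=np.nonzero(m); print(r[0]['p'],u.min(),u.max(),v.min(),v.max())
i=im.astype(int); m=((i[:,:,0]>1.9*i[:,:,1])&(i[:,:,2]>.6*i[:,:,1])&(i[:,:,0]>90)).astype(np.uint8)
n,l,s,c=cv2.connectedComponentsWithStats(m); k=1+np.argmax(s[1:,4]); print('red',s[k],world('wrist',c[k][None],z=.022))
plan([.4845,-.205,.1],64,1)
save(im,'w3.png')
```

```text
[ 0.4907 -0.1695  0.1892] [-0.0014  0.0013  0.0027  0.0004 -0.002   0.0005]
collar_center [(array([ 0.4805, -0.2052,  0.0115]), 0.79)]
0.9 254 313 173 255
collar_screw [(array([ 0.4474, -0.1821,  0.0161]), 0.81)]
0.78 254 314 173 255
red [285 183  11   8  27] [[ 0.4549 -0.1891  0.022 ]]
from [ 0.4905 -0.1694  0.1888] y 64.01 tilt [-0.0001 -0.    ]
-0.034 -0.115 0.296 0 0 0.0001
```

View pics/w3.png

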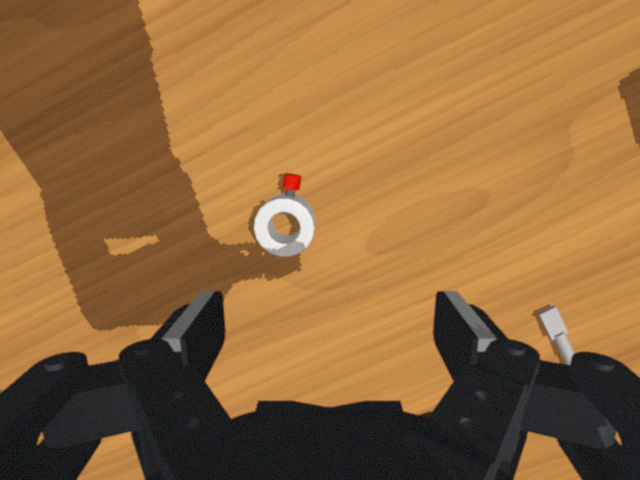

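The wrist view shows the collar ring at about (284,225) with the red screw at (291,182), almost straight up the image, which is tool x. I'll measure it more closely.

Run:
```python
from h import *
np.set_printoptions(precision=4,suppress=True)
im=np.load('w3.npz')['im'].astype(int); v,u=np.mgrid[:480,:640]; box=(u>235)&(u<330)&(v>165)&(v<265)
red=box&(im[:,:,0]>2.5*im[:,:,1])&(im[:,:,0]>120)
white=box&(im.min(2)>120)&(im.max(2)-im.min(2)<40)
P=world('wrist',np.c_[u[red],v[red]],z=.018); print('screw',red.sum(),P.mean(0))
cn,_=cv2.findContours(white.astype(np.uint8),cv2.RETR_CCOMP,cv2.CHAIN_APPROX_NONE)
for c in cn:
    if len(c)<30: continue
    Q=world('wrist',c[:,0,:],z=.03)[:,:2]
    A=np.c_[2*Q,np.ones(len(Q))]; s=np.linalg.lstsq(A,(Q**2).sum(1),rcond=None)[0]; e=cv2.fitEllipse(c)
    print('circle',len(c),s[:2],'r',np.sqrt(s[2]+s[:2]@s[:2]), 'ell',e)
    dd=P.mean(0)[:2]-s[:2]; print('dir',np.degrees(np.arctan2(dd[1],dd[0])),np.linalg.norm(dd))
```

```text
screw 256 [ 0.4514 -0.1861  0.018 ]
circle 174 [ 0.4802 -0.2061] r 0.025182729470550683 ell ((284.3794250488281, 225.12490844726562), (59.265811920166016, 61.862815856933594), 49.69527816772461)
dir 145.24128438737978 0.03503238953400037
circle 75 [ 0.4793 -0.2046] r 0.010994367217518513 ell ((285.5412902832031, 223.9514617919922), (22.79047393798828, 30.399818420410156), 119.35340881347656)
dir 146.54619608873762 0.033487756892578664
```

```bash
python3 -c "
from h import *
plan([.4802,-.2061,.08],55.2,4)"
```

```text
from [ 0.4905 -0.1694  0.1888] y 64.01 tilt [-0.0001 -0.    ]
-0.006 -0.031 0.091 0 0 0.0245
-0.007 -0.031 0.091 0 0 0.0245
-0.008 -0.031 0.091 0 0 0.0245
-0.009 -0.030 0.091 0 0 0.0245
```

Request:
{"method": "carry_out", "body": {"series": "-0.006 -0.031 0.091 0 0 0.0245 80;-0.007 -0.031 0.091 0 0 0.0245 80;-0.008 -0.031 0.091 0 0 0.0245 80;-0.009 -0.03 0.091 0 0 0.0245 80;0 0 0.06 0 0 0 80;0 0 0.06 0 0 0 80;0 0 0.05 0 0 0 80;0 0 0.05 0 0 0 80;0 0 0.03 0 0 0 80;0 0 0 0 0 0 80"}}

```text
clock: 8.95
position: [0.4795, -0.2056, 0.0029]
tcp_rot: [-0.939, -2.995, -0.001]
force: [0.7, 0.2, 0.2]
width: 0.08
gripper_force: 0.0
```

Request:
{"method": "carry_out", "body": {"series": "0 0 0 0 0 0 75;0 0 0 0 0 0 65;0 0 0 0 0 0 65;0 0 0 0 0 0 65;0 0 0 0 0 0 65;0 0 0 0 0 0 65;0 0 0 0 0 0 65;0 0 0 0 0 0 65;0 0 0 0 0 0 65;0 0 0 0 0 0 65"}}

```text
clock: 9.78
position: [0.4803, -0.206, 0.0045]
tcp_rot: [-0.94, -2.998, -0.0]
force: [0.0, 0.3, -0.5]
width: 0.0648
gripper_force: 0.0
```

```bash
python3 -c "
from h import *
plan([.4802,-.2061,.002],55.2,1)"
```

```text
from [ 0.4803 -0.206   0.0045] y 55.19 tilt [ 0. -0.]
0.000 -0.000 0.008 0 0 -0.0001
```

Spot on. Next I close on the collar.

Request:
{"method": "carry_out", "body": {"series": "0 0 0 0 0 0 55;0 0 0 0 0 0 45;0 0 0 0 0 0 40;0 0 0 0 0 0 40;0 0 0 0 0 0 40;0 0 0 0 0 0 40;0 0 0 0 0 0 40;0 0 0 0 0 0 40;0 0 0 0 0 0 40;0 0 0 0 0 0 40", "squeeze": 60}}

```text
clock: 10.62
position: [0.4804, -0.206, 0.005]
tcp_rot: [0.94, 2.998, 0.0]
force: [-3.4, 2.0, 8.3]
width: 0.0485
gripper_force: 60.6
```

Request:
{"method": "carry_out", "body": {"series": "0 0 -0.03 0 0 0 40;0 0 -0.06 0 0 0 40;0 0 -0.1 0 0 0 40;0 0 -0.12 0 0 0 40;0 0 -0.12 0 0 0 40;0 0 -0.12 0 0 0 40;0 0 -0.1 0 0 0 40;0 0 -0.05 0 0 0 40;0 0 0 0 0 0 40;0 0 0 0 0 0 40"}}

```text
clock: 11.45
position: [0.4802, -0.206, 0.2147]
tcp_rot: [0.94, 2.997, -0.0]
force: [-0.0, 0.5, -2.6]
width: 0.0484
gripper_force: 62.3
```

Run:
```python
from h import *
np.set_printoptions(precision=4,suppress=True)
o=telemetry.get_obs(); print(o['position'],o['width'],o['gripper_force'],o['force'])
im,d=vision.get_image('wrist'); np.savez('w4.npz',im=im,d=d); save(im,'w4.png')
print(models.tip_of('wrist','collar_center')[:1],models.tip_of('wrist','collar_screw')[:1])
plan([.578,.2043,.225],92.7,10)
```

```text
[ 0.4802 -0.206   0.2147] 0.048394278641299304 62.26682245731354 [-0.0278  0.5018 -2.6227]
[{'xyz': [0.4816, -0.2108, 0.2219], 'p': 0.95}] [{'xyz': [0.45, -0.1823, 0.228], 'p': 0.62}]
from [ 0.4798 -0.2058  0.2129] y 55.18 tilt [ 0.0027 -0.0003]
0.051 0.131 -0.004 0 0 -0.0417
0.042 0.134 -0.004 0 0 -0.0417
0.034 0.136 -0.004 0 0 -0.0417
0.025 0.138 -0.004 0 0 -0.0417
0.016 0.140 -0.004 0 0 -0.0417
0.006 0.140 -0.004 0 0 -0.0417
-0.003 0.141 -0.004 0 0 -0.0417
-0.012 0.140 -0.004 0 0 -0.0417
-0.021 0.139 -0.004 0 0 -0.0417
-0.030 0.137 -0.004 0 0 -0.0417
```

View pics/w4.png

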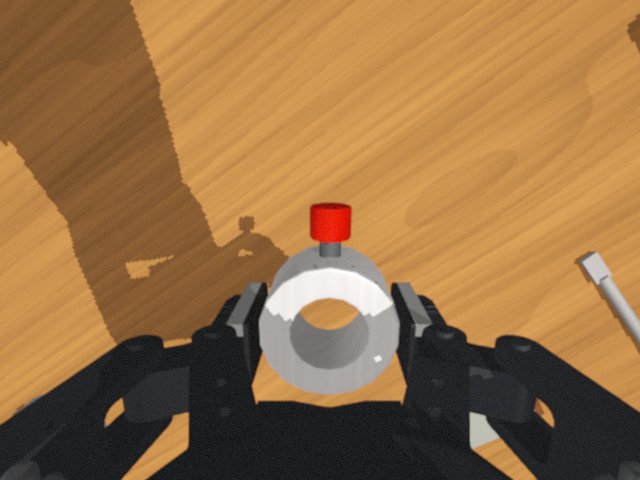

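The picture shows the collar held with its screw straight along tool x at (330,222) and the bore centred at about (329,333). I'll check the collar's centre offset along tool x by projecting the model.

Run:
```python
from h import *
np.set_printoptions(precision=1,suppress=True)
c=vision.calibration('wrist'); W=np.linalg.inv(c['T_tool_cam'])
t=np.linspace(0,2*np.pi,400)
for dx in (-.003,0,.003):
  for r in (.025,.0135):
    P=np.c_[dx+r*np.cos(t),r*np.sin(t),np.full(400,-.0253),np.ones(400)]@W.T
    u=c['fx']*P[:,0]/P[:,2]+c['cx'];v=c['fy']*P[:,1]/P[:,2]+c['cy']; print(dx,r,np.array([u.min(),u.max(),v.min(),v.max()]))
im=np.load('w4.npz')['im']
print(im[285:405:2,329].tolist()); print(im[330,255:300:3].tolist())
```

```text
-0.003 0.025 [259.5 403.7 269.7 399. ]
-0.003 0.0135 [292.7 370.5 301.7 371.5]
0 0.025 [259.1 404.1 261.  392. ]
0 0.0135 [292.5 370.7 293.5 364.1]
0.003 0.025 [258.7 404.6 252.3 384.8]
0.003 0.0135 [292.3 371.  285.2 356.6]
[[244, 240, 238], [244, 241, 237], [243, 240, 237], [243, 240, 237], [242, 240, 236], [240, 237, 234], [220, 206, 196], [195, 143, 83], [198, 142, 80], [197, 140, 76], [193, 140, 78], [195, 138, 73], [200, 142, 74], [200, 141, 79], [196, 140, 76], [202, 143, 81], [203, 147, 79], [200, 143, 77], [197, 142, 73], [200, 142, 74], [208, 149, 82], [214, 155, 85], [187, 142, 97], [118, 117, 113], [116, 113, 114], [118, 116, 116], [115, 115, 113], [116, 114, 113], [119, 116, 116], [115, 112, 111], [116, 113, 112], [119, 115, 115], [119, 119, 117], [119, 119, 116], [119, 117, 115], [117, 117, 115], [120, 117, 116], [120, 120, 119], [121, 117, 115], [119, 117, 116], [120, 116, 115], [126, 124, 121], [149, 145, 142], [171, 169, 165], [171, 167, 165], [171, 168, 165], [169, 167, 164], [171, 167, 165], [171, 169, 167], [169, 167, 163], [172, 167, 166], [168, 166, 163], [170, 167, 165], [171, 168, 167], [171, 165, 161], [200, 155, 109], [211, 152, 79], [212, 155, 87], [203, 146, 80], [202, 146, 82]]
[[26, 32, 30], [60, 61, 57], [173, 171, 167], [170, 166, 164], [169, 167, 164], [169, 164, 163], [169, 166, 163], [166, 165, 161], [168, 167, 162], [167, 165, 163], [166, 164, 162], [164, 161, 157], [120, 118, 115], [121, 116, 115], [118, 112, 115]]
```

Request:
{"method": "carry_out", "body": {"series": "0.048 0.122 -0.004 0 0 -0.0417 40;0.04 0.126 -0.004 0 0 -0.0417 40;0.032 0.128 -0.004 0 0 -0.0417 40;0.024 0.13 -0.004 0 0 -0.0417 40;0.015 0.132 -0.004 0 0 -0.0417 40;0.006 0.132 -0.004 0 0 -0.0417 40;-0.003 0.132 -0.004 0 0 -0.0417 40;-0.012 0.132 -0.004 0 0 -0.0417 40;-0.02 0.13 -0.004 0 0 -0.0417 40;-0.028 0.128 -0.004 0 0 -0.0417 40"}}

```text
clock: 12.43
position: [0.5719, 0.1811, 0.225]
tcp_rot: [0.08, -3.138, 0.001]
force: [0.8, -0.9, -1.3]
width: 0.0488
gripper_force: 62.4
```

```bash
python3 -c "
from h import *
plan([.577,.2043,.17],92.7,3)"
```

```text
from [0.5719 0.1811 0.225 ] y 92.91 tilt [ 0.0022 -0.0005]
-0.007 0.026 0.061 0 0 0.0008
-0.007 0.026 0.061 0 0 0.0008
-0.007 0.026 0.061 0 0 0.0008
```

Request:
{"method": "carry_out", "body": {"series": "-0.007 0.026 0 0 0 0 40;-0.007 0.026 0 0 0 0 40;-0.007 0.026 0 0 0 0 40;0 0 0.05 0 0 0 40;0 0 0.06 0 0 0 40;0 0 0.05 0 0 0 40;0 0 0 0 0 0 40;0 0 0 0 0 0 40;0 0 0 0 0 0 40;0 0 0 0 0 0 40"}}

```text
clock: 13.27
position: [0.5778, 0.2025, 0.1797]
tcp_rot: [-0.073, 3.139, 0.001]
force: [-0.5, 0.3, -1.3]
width: 0.0489
gripper_force: 62.5
```

Run:
```python
from h import *
np.set_printoptions(precision=4,suppress=True)
plan([.577,.2043,.145],92.7,1); o=telemetry.get_obs(); print(o['force'],o['wrist_torque'],o['joint_pos'])
im,d=vision.get_image('wrist'); np.savez('w5.npz',im=im,d=d); save(im,'w5.png',2.5,(170,210,490,440))
```

```text
from [0.5778 0.2025 0.1797] y 92.68 tilt [-0.0017  0.0004]
0.002 0.006 0.116 0 0 -0.0002
[-0.5178  0.2526 -1.3422] [0.0015 0.0211 0.0096] [ 0.2772  0.4802  1.3945 -0.      1.2653 -1.3403]
```

View pics/w5.png

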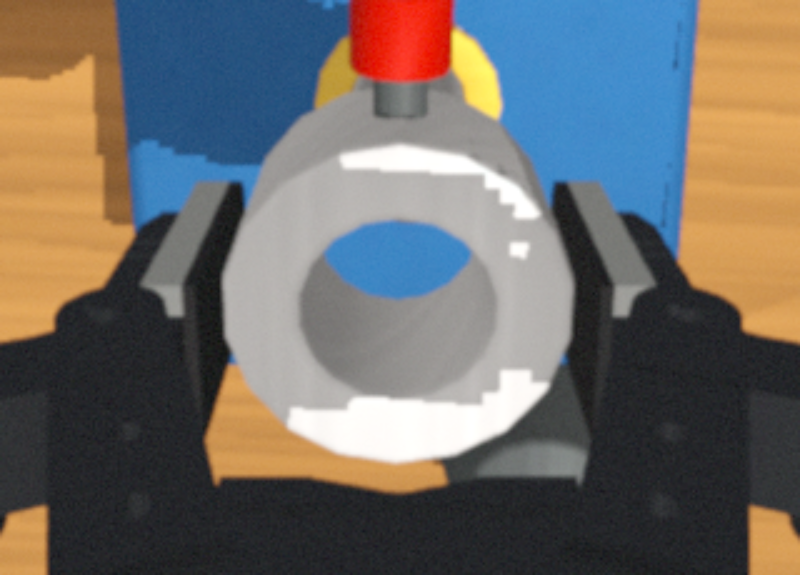

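The washer centre is about 2 mm to tool +y of the collar, which matches the 1.8 mm correction. I'll apply it and lower gently.

Request:
{"method": "carry_out", "body": {"series": "0.0025 0.006 0 0 0 0 40;0 0 0.02 0 0 0 40;0 0 0.02 0 0 0 40;0 0 0.02 0 0 0 40;0 0 0.015 0 0 0 40;0 0 0.012 0 0 0 40;0 0 0.012 0 0 0 40;0 0 0.01 0 0 0 40;0 0 0 0 0 0 40;0 0 0 0 0 0 40"}}

```text
clock: 14.15
position: [0.5765, 0.2044, 0.1457]
tcp_rot: [0.074, -3.141, 0.0]
force: [0.9, 0.5, -1.5]
width: 0.0489
gripper_force: 62.5
```

Run:
```python
from h import *
np.set_printoptions(precision=4,suppress=True)
plan([.577,.2043,.145],92.7,1); o=telemetry.get_obs(); print(o['force'],o['wrist_torque'])
```

```text
from [0.5765 0.2044 0.1457] y 92.72 tilt [ 0.0001 -0.    ]
-0.002 -0.001 0.002 0 0 0.0002
[ 0.8602  0.4607 -1.4667] [ 0.0175  0.0163 -0.0875]
```

It's on the spindle by 11 mm with no side load. I continue past the screw tip.

Request:
{"method": "carry_out", "body": {"series": "0.001 0 0.008 0 0 0 40;0 0 0.008 0 0 0 40;0 0 0.008 0 0 0 40;0 0 0.008 0 0 0 40;0 0 0.008 0 0 0 40;0 0 0.008 0 0 0 40;0 0 0.008 0 0 0 40;0 0 0.008 0 0 0 40;0 0 0.008 0 0 0 40;0 0 0 0 0 0 40"}}

```text
clock: 14.98
position: [0.576, 0.2044, 0.1236]
tcp_rot: [0.075, -3.14, 0.0]
force: [-0.3, 0.4, -0.4]
width: 0.0487
gripper_force: 62.5
```

Request:
{"method": "carry_out", "body": {"series": "-0.002 0 0.008 0 0 0 40;0 0 0.008 0 0 0 40;0 0 0.008 0 0 0 40;0 0 0.008 0 0 0 40;0 0 0.008 0 0 0 40;0 0 0.008 0 0 0 40;0 0 0.004 0 0 0 40;0 0 0 0 0 0 40;0 0 0 0 0 0 40;0 0 0 0 0 0 40"}}

```text
clock: 15.82
position: [0.5769, 0.2045, 0.109]
tcp_rot: [-0.074, 3.14, 0.0]
force: [-2.4, -1.1, 5.0]
width: 0.0488
gripper_force: 63.1
```

Run:
```python
from h import *
np.set_printoptions(precision=4,suppress=True)
plan([.577,.2043,.109],92.7,1); o=telemetry.get_obs(); print(o['force'],o['wrist_torque'],o['qd'],o['width'],o['gripper_force'])
im,d=vision.get_image('side'); save(im,'side2.png',5,(185,130,325,245))
```

```text
from [0.5769 0.2045 0.109 ] y 92.72 tilt [-0.0005  0.0001]
-0.000 -0.001 -0.000 0 0 0.0002
[-2.4273 -1.0774  4.9929] [-0.1661  0.3856  0.003 ] [-0.0005 -0.0011 -0.     -0.0011  0.0009  0.0027] 0.04875560706306383 63.05630385875702
```

View pics/side2.png

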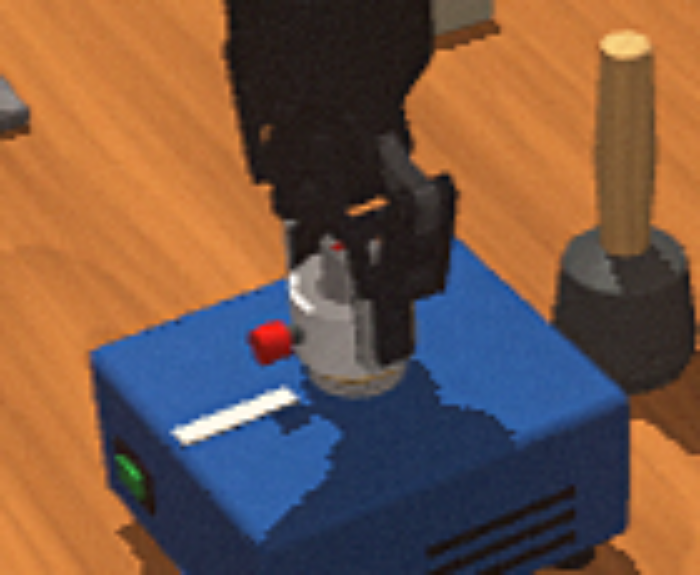

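The side view shows the collar seated on the washer with its screw over the white mark. The net push is about 6.4 N, so I press a little more.

Request:
{"method": "carry_out", "body": {"series": "0 0 0.003 0 0 0 40;0 0 0.003 0 0 0 40;0 0 0 0 0 0 40;0 0 0 0 0 0 40;0 0 0 0 0 0 40;0 0 0 0 0 0 40;0 0 0 0 0 0 40;0 0 0 0 0 0 40;0 0 0 0 0 0 40;0 0 0 0 0 0 40"}}

```text
clock: 16.7
position: [0.5769, 0.2045, 0.1074]
tcp_rot: [-0.074, 3.14, 0.0]
force: [-3.6, -0.2, 7.2]
width: 0.049
gripper_force: 63.1
```

```bash
python3 -c "
from h import *
o=telemetry.get_obs(); print(o['force'],o['gripper_force'],o['position'])
print(job.sign_off())"
```

```text
[-3.56272277 -0.16356402  7.21038614] 63.12181234359741 [0.5769321  0.20449461 0.10737649]
the job is handed in; nothing more can be done
None
```

The job is handed in at about 17 s, with no verdict returned: the flat is turned to the white mark, and the collar is on the spindle, screw on the flat and still gripped, pressing the washer an estimated 8–9 mm of its 10; the arm stayed clear of the chisel, oilstone and mallet.

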